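# Shut and lock the drawer unit

### The arm

A 7-joint arm with a two-finger parallel gripper is mounted at the origin on the work surface. World frame = base frame: x ahead of the robot, y to its left, z up, the work surface at z = 0. Lengths are in m, angles in rad, forces in N, time in s.
With the tool pointing down it reaches from about 0.425 to 0.925 m from the base axis. Payload 6.8 kg.
Tool frame: the origin (TCP) lies on the centre line of the jaws, within the pads' length; the fingertips stand 8 mm ahead of it and the grasp point (between the pads) lies 11 mm behind it; z points along the fingers, y is the direction in which the jaws open and shut (so a half turn about z gives the same grasp; the last joint's range is limited). The gripper opens to 85 mm and grips with 20 to 120 N. Pads are 22 mm wide; open, the fingers measure 114 mm over their backs; the gripper's body (76 mm by 85 mm) begins 54 mm behind the grasp point. The pads swing forward as they close: fully open they stand 13 mm farther back than shut.
Start: joints at [1.053, 0.477, 0.022, 1.555, -0.011, 1.109, -0.083], TCP at [0.269, -0.619, 0.239] pointing down, gripper open.
Joint ranges: [-2.96, 2.96], [-0.34, 2.1], [-1.41, 1.46], [0.24, 2.44], [-1.37, 4.51], [0.17, 1.92], [-2.96, 2.96]. Speed limits (rad/s): [2.39, 2.39, 3.14, 3.14, 3.14, 3.14, 3.14].

### API

Orientations are given as a unit quaternion [x, y, z, w].
In Python, from workcell import env, viewer, order, spotter gives the robot as it stands.
- The arm moves only by the shell command python3 -m pendant 'ROWS'. ROWS is JSON, a list of rows, each an object of numbers: "dx", "dy", "dz": the shift along the tool's x, y, z in mm; "rx", "ry", "rz": the turn, a rotation vector about the tool's x, y, z in rad; "fingers": the opening, from 0 (shut) to 1 (fully open). In form: [{"dx": .., "dy": .., "dz": .., "rx": .., "ry": .., "rz": .., "fingers": ..}, ...]. A call has 1 to 20 rows; each row is the pose to reach, as a shift and turn from the pose commanded when the call began, along the tool's axes at that moment; what a row does not reach only later rows make up. A row lasts 1/12 s, in which the tool goes at most 41.7 mm and 7.16 degrees, less where a joint would pass 70% of its speed; a pose out of reach is approached as far as the arm can. A call with a gripper value outside its range is refused whole. The fingers move at their own pace and stop on an object; the grip force is fixed at half the most. Time passes only in rows, so rows that repeat a pose let the fingers close. It gives the time, the measured TCP pose, the force and the opening at its end, in the units of the state.
- env.state(): the state, without advancing time (a new reading comes with each control period).
- viewer.read_camera(name): name is "scene" or "top"; returns the picture (420x560x3 uint8, red, green, blue); there is no depth.
- viewer.calibration(name): a dict with "vertical_fov" (degrees; the focal length in pixels is half the picture's height over the tangent of half this angle, whatever the lens; pixels are square), "cx", "cy" (the principal point, pixels), "rvec" (rotation vector, rad) and "tvec" (3), from world to camera coordinates, as OpenCV has them. Camera axes: x right, y down, z forward; pixel columns grow to the right and rows downward; lengths in m; the calibration is good to about 2 mm. A picture is of the moment at which its call begins. calibration takes no time and is no camera call.
- order.job_done(): hands the job in, once; it reports no verdict.
Trained networks look in the newest picture that a camera, given by its name, has taken for a name from the list of things; names that differ only in an ending like _2 or _b are one class to them, and where a whole thing is asked for, a point or a joint stands for the part that bears it (a point fixed in the world has none). Each returns a list of dicts, best first, with "conf" (0 to 1); they miss things now and then, are a little off and sometimes report something else, mostly with a low value. They report only what shows in the picture. A call takes as long as a camera call. They do not tell look-alikes from the thing itself.
- spotter.look_for(camera, label): "at" ([column, row] in pixels, amid what is visible of it).
- spotter.landmark_of(camera, label): "at" ([column, row] in pixels: a listed point, or the origin of a listed thing).
The state is a dict: "clock": time; "q": joint angles; "qd": joint speeds; "tau": joint torques, N m; "eef_pos": TCP position; "orientation": TCP orientation; "wrist_force": force on the tool from outside, world axes, zero at the start; "ft_torque": the same for the moment, N m; "opening": finger opening in m.
Only numpy, scipy, OpenCV 4.12 (cv2) and the standard library are available. Lean on these libraries where they do the work, as an engineer would, in place of code of your own. Each camera call takes 0.05 s, during which the arm holds its last target.

### The job

Shut and lock the grey drawer unit using only the fingertips: push the pull-out tray fully home with the canister left standing upright in it, then press three of the lock keys on top of the unit fully down, the yellow one, then the blue one, then the red one (they stay down). Press no key before the tray is home, do not press the green key, and do not touch the canister or disturb the cup, the tape dispenser or the set square.

Things in the scene. Friction and masses are not known exactly. Their poses are not given: they have to be found in the camera images.
- unit: grey plastic drawer unit, 240 x 240 x 120 high, fixed to the desk. Origin: centre of its underside; z up, x from its front towards its back, y to its left seen from the robot. Its front edge is at local x = -120. The upper of its two fronts is the pull-out tray; the lower front is a dummy that does not move. Along its top, 55 behind the front edge (local x = -65), stands a row of four lock keys, 46 apart, the middle of the row at local y = 0; which colour is where varies.
- tray (a joint): how far the pull-out tray stands out of the unit, m: 0 = fully home (hard stop), about 0.06 to 0.09 at the start, at most 0.12. Slides along the unit's x axis (pushed towards the unit's +x), friction about 1.5 N, stays where it is left. The tray is an open box, inner floor 69 above the desk, with a white front panel
- tray_front (a point): centre of the outer face of the tray's white front panel (236 wide, 6 thick, from 64 to 112 above the desk; this point 88 above it). It moves with the tray and lies at local x = -126 of the unit when the tray is home
- yellow_top (a point): centre of the top face of the yellow key: a square yellow plastic key, 26 x 26, on a black housing 38 x 38 x 8 standing on the unit's top; the key's top is 138 above the desk when up, 130 when fully down (2 above its housing)
- yellow_key (a joint): how far the yellow key has been pressed down, m: 0 = up (start), 0.008 = fully down (hard stop). About 3 N moves it; it has no spring, and stays down where it is left
- blue_top (a point): centre of the top face of the blue key: a square blue plastic key, 26 x 26, on a black housing 38 x 38 x 8 standing on the unit's top; the key's top is 138 above the desk when up, 130 when fully down (2 above its housing)
- blue_key (a joint): how far the blue key has been pressed down, m: 0 = up (start), 0.008 = fully down (hard stop). About 3 N moves it; it has no spring, and stays down where it is left
- red_top (a point): centre of the top face of the red key: a square red plastic key, 26 x 26, on a black housing 38 x 38 x 8 standing on the unit's top; the key's top is 138 above the desk when up, 130 when fully down (2 above its housing)
- red_key (a joint): how far the red key has been pressed down, m: 0 = up (start), 0.008 = fully down (hard stop). About 3 N moves it; it has no spring, and stays down where it is left
- green_top (a point): centre of the top face of the green key: a square green plastic key, 26 x 26, on a black housing 38 x 38 x 8 standing on the unit's top; the key's top is 138 above the desk when up, 130 when fully down (2 above its housing)
- green_key (a joint): how far the green key has been pressed down, m: 0 = up (start), 0.008 = fully down (hard stop). About 3 N moves it; it has no spring, and stays down where it is left
- canister: small round aluminium canister with a lid, 34 diameter, 34 high, about 45 g, standing loose inside the tray just behind its front panel; it passes under the unit's top with 10 to spare. Origin: centre of its underside, z up
- cup: black silicone cup, 72 diameter at the rim, 85 high, loose on the desk beside the unit. Origin: centre of its underside
- dispenser: chrome tape dispenser, 130 x 50 x 80 high, loose on the desk beside the unit. Origin: centre of its underside, x along its length
- setsquare: flat wooden set square (open triangle) 140 x 90 x 5, lying loose on the desk in front and to one side of the unit. Origin: middle of its 140 x 90 outline, underside
There are look-alikes about, which are no part of the job. What is meant by the canister is not orange, and is the smaller of those in its own colour.

How it is judged:
On the way, in this order (a step that is already met when the one before it is completed fails the run):
1. the tray is pushed fully home (value of joint tray below 0.004 m), for 0.2 s.
2. the yellow key is pressed fully down (value of joint yellow_key above 0.006 m), for 0.1 s.
3. the blue key is pressed fully down (value of joint blue_key above 0.006 m), for 0.1 s.
4. the red key is pressed fully down (value of joint red_key above 0.006 m), for 0.1 s.
At the end, for the whole second after the job is handed in: The tray is home to within 4 mm with the canister standing upright (within 0.2 rad) and at rest in it, inside the unit; the yellow, blue and red keys are down by more than 6 of their 8 mm; the green key is up (pressed by less than 3 mm) (value of joint tray below 0.004 m and value of joint each of yellow_key, blue_key, red_key above 0.006 m and value of joint green_key below 0.003 m and x of canister in the frame of unit above -0.115 m and z of canister in the frame of unit above 0.06 m and angle between canister's own z axis and vertical below 0.2 rad and linear speed of canister below 0.02 m/s); the robot touches nothing.
It fails at once if a key is pressed while the tray is not home (value of joint tray above 0.006 m and value of joint any of yellow_key, blue_key, red_key, green_key above 0.003 m).
It fails at once if a key is pressed out of order: blue before yellow is down, or red before blue is down ((value of joint blue_key above 0.003 m and value of joint yellow_key below 0.006 m) or (value of joint red_key above 0.003 m and value of joint blue_key below 0.006 m)).
It fails at once if the green key is pressed (value of joint green_key above 0.003 m).
It fails at once if the tray is pulled further out, the unit or tray is pushed with the arm or gripper body instead of the fingers, or the canister is touched by the robot, lifted or tipped over (value of joint tray above 0.1 m or (contact force between any of the fingers, the arm and canister above 0.5 N or contact force between the arm and unit above 3 N) or (height (world z) of canister above 0.09 m or angle between canister's own z axis and vertical above 0.5 rad)).
It fails at once if the cup, the tape dispenser or the set square is pushed about or lifted (over 20 mm) (distance of any of cup, dispenser, setsquare from where it was at the start of the episode above 0.02 m).
It also fails if it takes over 50 s, if anything falls off the work surface, if the arm or the gripper's body presses on something with over 40 N, if the wrist force passes 120 N, or if a joint passes its speed limit or range.

## Working session

There is one attempt and no reset: what is moved stays moved. The work goes in short steps, Python scripts to look and compute and a shell command to move; the robot and the scene stay as the last step left them, time stands still between calls to the robot, and variables do not carry over. Pictures are saved under pics/ and viewed, and the job is handed in when it is done.

```bash
mkdir -p pics; ls
cat > h.py <<'E'
import numpy as np, cv2
from workcell import env, viewer, order, spotter
def K(n):
    c=viewer.calibration(n); f=210/np.tan(np.radians(c["vertical_fov"])/2)
    return np.array([[f,0,c["cx"]],[0,f,c["cy"]],[0,0,1]]),np.array(c["rvec"],float),np.array(c["tvec"],float)
def ray(n,uv,z):
    k,r,t=K(n); R=cv2.Rodrigues(r)[0]; o=-R.T@t; d=R.T@np.linalg.inv(k)@np.array([uv[0],uv[1],1.])
    return o+d*(z-o[2])/d[2]
def proj(n,P):
    k,r,t=K(n); return cv2.projectPoints(np.array(P,float).reshape(-1,1,3),r,t,k,None)[0].reshape(-1,2)
def snap(n,f,crop=None,s=1):
    im=viewer.read_camera(n)
    if crop: im=im[crop[1]:crop[3],crop[0]:crop[2]]
    im=cv2.resize(im,None,fx=s,fy=s,interpolation=cv2.INTER_CUBIC)
    cv2.imwrite(f,im[:,:,::-1]);
E
python3 - <<'E'
from h import *
print(env.state())
for n in("scene","top"):
    snap(n,f"pics/{n}0.png"); print(viewer.calibration(n))
    for l in ("yellow_top","blue_top","red_top","green_top","tray_front","canister","cup","dispenser","setsquare","unit"):
        print(n,l,[(np.round(d["at"],1).tolist(),round(d["conf"],2)) for d in spotter.landmark_of(n,l)])
E
```

```text
pics
{'clock': 0.0, 'q': array([ 1.05285357,  0.47780644,  0.02233109,  1.55648649, -0.01149438,
        1.10929977, -0.08313103]), 'qd': array([ 7.05327965e-04,  6.23691143e-06, -1.57252958e-03, -1.01287890e-04,
       -7.01570482e-04,  1.53010842e-03, -1.37961617e-03]), 'tau': array([-2.95776517e-04, -5.96448827e+01,  1.60740662e+00, -2.81195945e+01,
        1.24166161e-02,  9.27479676e-03,  1.97520370e-05]), 'eef_pos': array([ 0.26871499, -0.61855591,  0.2383065 ]), 'orientation': array([ 9.79076517e-01,  2.03490289e-01, -2.58989493e-04, -8.99426663e-04]), 'wrist_force': array([-0.35709057, -0.17407852,  0.57245298]), 'ft_torque': array([ 0.04766159,  0.00332669, -0.03285212]), 'opening': 0.08504891688469934}
{'vertical_fov': 50.73042945360189, 'cx': 281.7309049431411, 'cy': 215.0436715631547, 'rvec': array([ 2.23567544,  0.65830915, -0.29162713]), 'tvec': array([-0.40897235, -0.13687174,  1.32325558])}
scene yellow_top [([308.9, 252.3], 0.6)]
scene blue_top [([337.1, 211.4], 0.49)]
scene red_top [([319.5, 239.1], 0.64)]
scene green_top [([345.1, 284.8], 0.66), ([329.0, 220.9], 0.
[... 309 characters left out ...]
 [([343.6, 285.5], 0.66)]
{'vertical_fov': 52.559214105412735, 'cx': 277.8061346076804, 'cy': 210.12093030635987, 'rvec': array([ 2.13131773, -2.17318298,  0.16679607]), 'tvec': array([-0.03242779,  0.52554687,  0.92231493])}
top yellow_top [([319.6, 148.1], 0.43)]
top blue_top []
top red_top [([297.8, 151.4], 0.71)]
top green_top [([276.7, 154.0], 0.57)]
top tray_front [([293.1, 219.3], 0.98)]
top canister [([326.2, 248.3], 0.83), ([300.3, 198.7], 0.79), ([274.6, 250.1], 0.56), ([321.6, 148.2], 0.28), ([283.7, 143.7], 0.17)]
top cup [([379.1, 174.3], 0.77), ([252.3, 153.5], 0.42)]
top dispenser [([204.4, 180.5], 0.62)]
top setsquare [([417.0, 234.5], 0.67)]
top unit [([285.1, 142.6], 0.88)]
```

View pics/scene0.png

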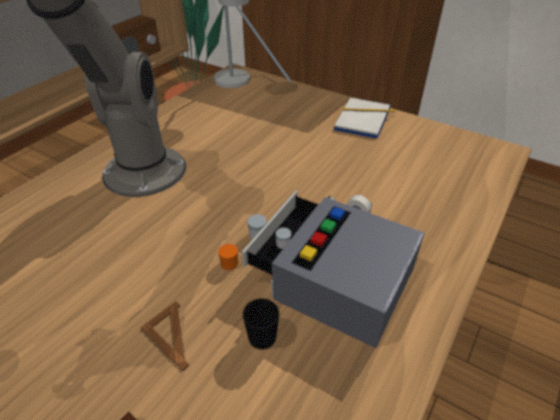

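View pics/top0.png

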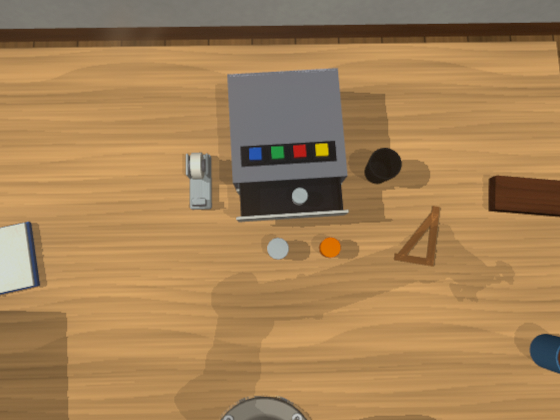

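Run:
```python
from h import *
for n,z,d in (("top",.138,dict(yellow=(319.6,148.1),red=(297.8,151.4),green=(276.7,154))),("scene",.138,dict(yellow=(308.9,252.3),red=(319.5,239.1),green=(329,220.9),blue=(337.1,211.4))),
 ("top",.088,dict(tf=(293.1,219.3))),("scene",.088,dict(tf=(271,224.7))),("top",0,dict(unit=(285.1,142.6),cup=(379,174.3),disp=(204.4,180.5),ss=(417,234.5))),("scene",0,dict(unit=(343.6,285.5))),
 ("top",.069,dict(c1=(300.3,198.7))),("scene",.069,dict(c1=(284.8,241.6)))):
    for k,v in d.items(): print(n,k,np.round(ray(n,v,z),4))
im=cv2.imread("pics/top0.png")[110:270,180:440]; cv2.imwrite("pics/top0c.png",cv2.resize(im,None,fx=3,fy=3,interpolation=cv2.INTER_CUBIC))
im=cv2.imread("pics/scene0.png")[180:340,200:440]; cv2.imwrite("pics/scene0c.png",cv2.resize(im,None,fx=3,fy=3,interpolation=cv2.INTER_CUBIC))
```

```text
top yellow [ 0.6382 -0.1303  0.138 ]
top red [ 0.6319 -0.085   0.138 ]
top green [ 0.6272 -0.0414  0.138 ]
scene yellow [ 0.6414 -0.1386  0.138 ]
scene red [ 0.6411 -0.0949  0.138 ]
scene green [ 0.6315 -0.0359  0.138 ]
scene blue [0.632  0.0008 0.138 ]
top tf [ 0.4972 -0.0742  0.088 ]
scene tf [ 0.5031 -0.0705  0.088 ]
top unit [ 0.6939 -0.064   0.    ]
top cup [ 0.612  -0.2859  0.    ]
top disp [0.6044 0.1292 0.    ]
top ss [ 0.4667 -0.3671  0.    ]
scene unit [ 0.6988 -0.071   0.    ]
top c1 [ 0.5447 -0.0921  0.069 ]
scene c1 [ 0.549  -0.0833  0.069 ]
```

View pics/top0c.png

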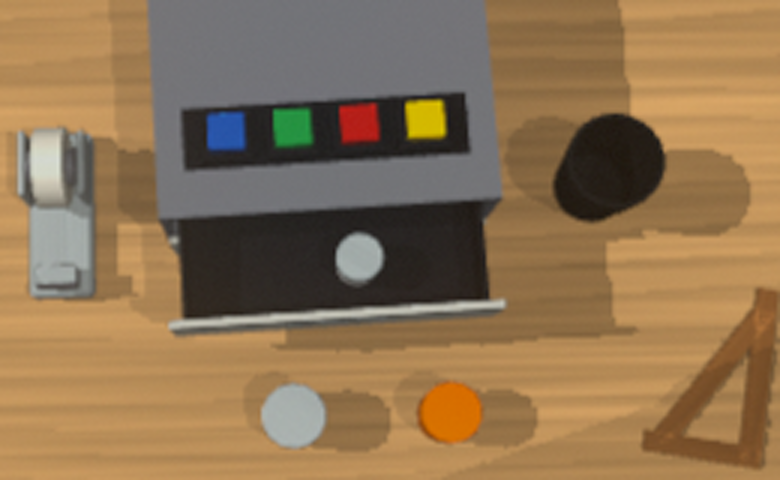

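View pics/scene0c.png

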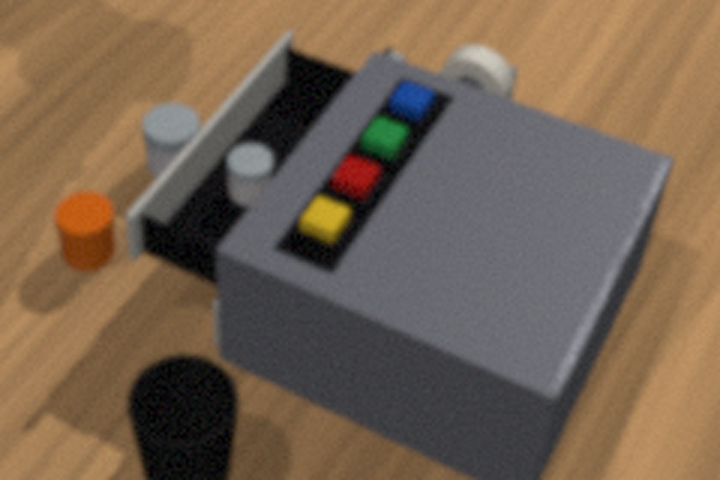

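Canister candidates: small silver one in the tray (top 300,197; scene 284,235), larger silver one on the desk (top 278,248; scene 257,225) and an orange one (top 330,247; scene 229,257). By the description I choose the small silver one in the tray, and the crops agree: it is the smaller of the silver pair. Key order from the left is blue, green, red, yellow. Next I fit the unit pose from colour centroids.

```bash
cat > fit.py <<'E'
from h import *
from scipy.optimize import least_squares
from scipy.spatial.transform import Rotation as Ro
def cents(img):
    hsv=cv2.cvtColor(img,cv2.COLOR_RGB2HSV); out={}
    for k,(lo,hi) in dict(yellow=(22,33),blue=(105,120),red=(0,6),green=(50,75)).items():
        m=((hsv[...,0]>=lo)&(hsv[...,0]<=hi)|((k=="red")&(hsv[...,0]>174)))&(hsv[...,1]>150)&(hsv[...,2]>70)
        n,l,s,c=cv2.connectedComponentsWithStats(m.astype(np.uint8))
        out[k]=[(c[i].round(1).tolist(),int(s[i,4])) for i in range(1,n) if s[i,4]>25]
    return out
E
python3 - <<'E'
from fit import *
for n in("top","scene"):
    print(n,cents(cv2.imread(f"pics/{n}0.png")[:,:,::-1].copy()))
E
```

```text
top {'yellow': [([321.5, 149.5], 189)], 'blue': [([255.0, 153.1], 161)], 'red': [([299.4, 150.7], 176)], 'green': [([277.1, 151.8], 160)]}
scene {'yellow': [([308.0, 252.3], 192)], 'blue': [([336.8, 212.9], 127)], 'red': [([318.4, 238.1], 163)], 'green': [([327.8, 224.7], 130)]}
```

Run:
```python
from fit import *
ys=dict(blue=.069,green=.023,red=-.023,yellow=-.069)
C={n:cents(cv2.imread(f"pics/{n}0.png")[:,:,::-1].copy()) for n in("top","scene")}
def res(p,cams=("top","scene")):
    r=[]
    for n in cams:
        c,s=np.cos(p[2]),np.sin(p[2])
        P=[[p[0]-.065*c-y*s,p[1]-.065*s+y*c,{"top":.137,"scene":.135}[n]] for y in ys.values()]
        r.append(proj(n,P)-np.array([C[n][k][0][0] for k in ys]))
    return np.concatenate(r).ravel()
for cams in (("top",),("scene",),("top","scene")):
    f=least_squares(res,[.69,-.07,.05],args=(cams,)); print(cams,np.round(f.x,4),np.abs(f.fun).max().round(2))
x,y,a=f.x; c,s=np.cos(a),np.sin(a)
for k,v in ys.items(): print(k,np.round([x-.065*c-v*s,y-.065*s+v*c],4))
u=np.array([c,s])
for t in (ray("top",(293.1,219.3),.088),ray("scene",(271,224.7),.088)): 
    d=t[:2]-[x,y]; print("tray front local",d@u,d@[-s,c],"tray",-.126-d@u)
for t in (ray("top",(300.3,198.7),.069),ray("scene",(284.8,241.6),.069)): 
    d=t[:2]-[x,y]; print("can local",d@u,d@[-s,c])
R=Ro.from_quat(env.state()["orientation"]).as_matrix(); print(R.round(3)); print("yaw err",np.arctan2(*(R[:2,0]@np.array([[-s,c],[c,s]]).T)))
# overlay
im=cv2.imread("pics/top0.png")
for n in("top","scene"):
    im=cv2.imread(f"pics/{n}0.png"); L=lambda lx,ly,z:[x+lx*c-ly*s,y+lx*s+ly*c,z]
    P=[L(-.12,-.12,.12),L(-.12,.12,.12),L(.12,.12,.12),L(.12,-.12,.12)]+[L(-.126-t,yy,.112) for t in(.06,.07,.08,.09) for yy in(-.118,.118)]
    for q in proj(n,P): cv2.circle(im,tuple(int(round(v)) for v in q),1,(255,0,255),-1)
    o=(200,60) if n=="top" else (220,180)
    cv2.imwrite(f"pics/ov_{n}.png",cv2.resize(im[o[1]:o[1]+190,o[0]:o[0]+220],None,fx=3,fy=3))
```

```text
('top',) [ 0.6978 -0.063   0.038 ] 0.13
('scene',) [ 0.7002 -0.0652  0.049 ] 0.44
('top', 'scene') [ 0.6987 -0.0635  0.0441] 1.15
blue [0.6308 0.0026]
green [ 0.6328 -0.0433]
red [ 0.6348 -0.0893]
yellow [ 0.6368 -0.1353]
tray front local -0.20180048368829484 -0.0018650058191871743 tray 0.07580048368829484
tray front local -0.19573945533000198 0.0016233792952301091 tray 0.06973945533000198
can local -0.15512363687607142 -0.02181566318242362
can local -0.15045652352160413 -0.013178931736975676
[[ 0.917  0.398  0.   ]
 [ 0.398 -0.917  0.   ]
 [ 0.    -0.    -1.   ]]
yaw err 0.36568453224809394
```

View pics/ov_top.png

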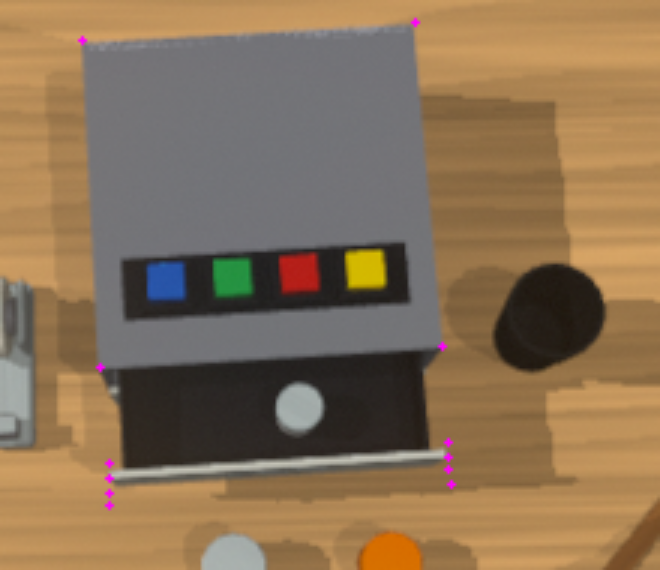

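View pics/ov_scene.png

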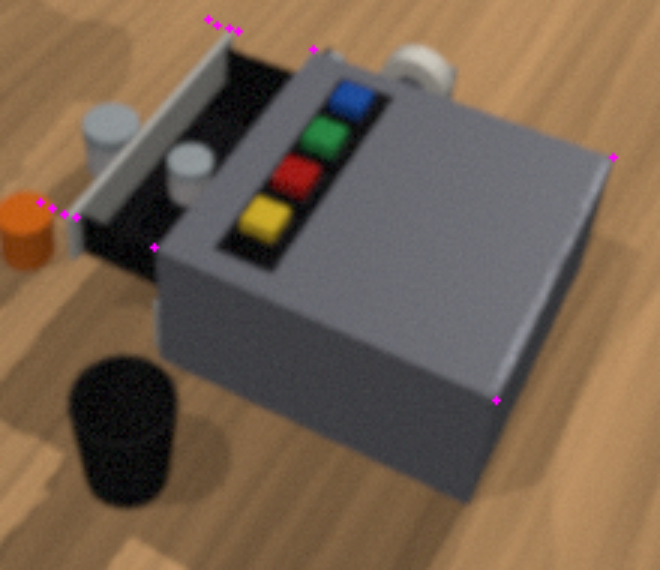

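```bash
python3 -m pendant '[{"dx":193,"dy":-205,"dz":0,"rz":0.18,"fingers":0},{"dx":193,"dy":-205,"dz":0,"rz":0.18,"fingers":0},{"dx":193,"dy":-205,"dz":0,"rz":0.18,"fingers":0},{"dx":193,"dy":-205,"dz":0,"rz":0.18,"fingers":0},{"dx":193,"dy":-205,"dz":0,"rz":0.18,"fingers":0},{"dx":193,"dy":-205,"dz":0,"rz":0.18,"fingers":0},{"dx":193,"dy":-205,"dz":0,"rz":0.18,"fingers":0},{"dx":386,"dy":-410,"dz":0,"rz":0.367,"fingers":0},{"dx":386,"dy":-410,"dz":0,"rz":0.367,"fingers":0},{"dx":386,"dy":-410,"dz":0,"rz":0.367,"fingers":0},{"dx":386,"dy":-410,"dz":0,"rz":0.367,"fingers":0},{"dx":386,"dy":-410,"dz":0,"rz":0.367,"fingers":0},{"dx":386,"dy":-410,"dz":0,"rz":0.367,"fingers":0},{"dx":386,"dy":-410,"dz":0,"rz":0.367,"fingers":0},{"dx":386,"dy":-410,"dz":0,"rz":0.367,"fingers":0},{"dx":386,"dy":-410,"dz":0,"rz":0.367,"fingers":0},{"dx":386,"dy":-410,"dz":0,"rz":0.367,"fingers":0},{"dx":386,"dy":-410,"dz":0,"rz":0.367,"fingers":0}]'
python3 - <<'E'
from h import *
from scipy.spatial.transform import Rotation as Ro
s=env.state(); print(s["eef_pos"],s["opening"]); print(Ro.from_quat(s["orientation"]).as_matrix().round(3))
snap("top","pics/top1.png"); snap("scene","pics/scene1.png")
E
```

```text
[ 0.26895325 -0.61911017  0.23929323] 0.08522211790166974
[[ 0.917  0.398  0.   ]
 [ 0.398 -0.917  0.   ]
 [ 0.    -0.    -1.   ]]validation failed for argument at $[0]...
```

View pics/top1.png

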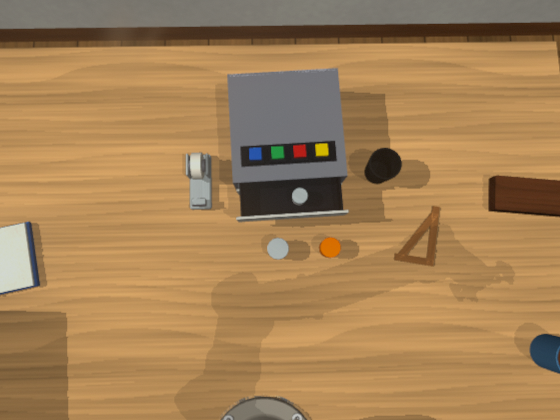

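View pics/scene1.png

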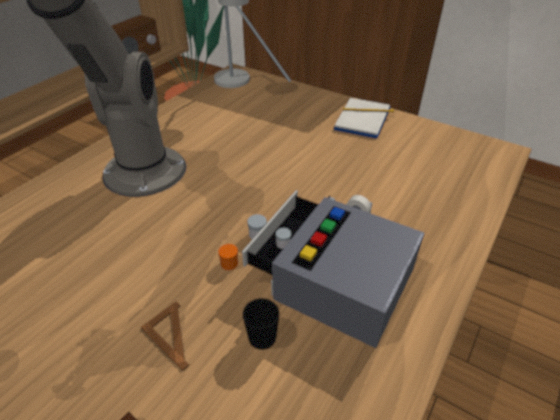

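The move was refused, most likely because the rows lacked rx and ry, and the pictures show nothing has moved. I'll resend it with complete rows.

```bash
python3 -m pendant '[{"dx":193,"dy":-205,"dz":0,"rx":0,"ry":0,"rz":0.18,"fingers":0},{"dx":193,"dy":-205,"dz":0,"rx":0,"ry":0,"rz":0.18,"fingers":0},{"dx":193,"dy":-205,"dz":0,"rx":0,"ry":0,"rz":0.18,"fingers":0},{"dx":193,"dy":-205,"dz":0,"rx":0,"ry":0,"rz":0.18,"fingers":0},{"dx":193,"dy":-205,"dz":0,"rx":0,"ry":0,"rz":0.18,"fingers":0},{"dx":193,"dy":-205,"dz":0,"rx":0,"ry":0,"rz":0.18,"fingers":0},{"dx":193,"dy":-205,"dz":0,"rx":0,"ry":0,"rz":0.18,"fingers":0},{"dx":386,"dy":-410,"dz":0,"rx":0,"ry":0,"rz":0.367,"fingers":0},{"dx":386,"dy":-410,"dz":0,"rx":0,"ry":0,"rz":0.367,"fingers":0},{"dx":386,"dy":-410,"dz":0,"rx":0,"ry":0,"rz":0.367,"fingers":0},{"dx":386,"dy":-410,"dz":0,"rx":0,"ry":0,"rz":0.367,"fingers":0},{"dx":386,"dy":-410,"dz":0,"rx":0,"ry":0,"rz":0.367,"fingers":0},{"dx":386,"dy":-410,"dz":0,"rx":0,"ry":0,"rz":0.367,"fingers":0},{"dx":386,"dy":-410,"dz":0,"rx":0,"ry":0,"rz":0.367,"fingers":0},{"dx":386,"dy":-410,"dz":0,"rx":0,"ry":0,"rz":0.367,"fingers":0},{"dx":386,"dy":-410,"dz":0,"rx":0,"ry":0,"rz":0.367,"fingers":0}]'
python3 - <<'E'
from h import *
from scipy.spatial.transform import Rotation as Ro
s=env.state(); print(s["clock"],s["eef_pos"],s["opening"]); print(Ro.from_quat(s["orientation"]).as_matrix().round(3))
snap("top","pics/top2.png"); snap("scene","pics/scene2.png")
E
```

```text
clock: 2.53
eef_pos: [0.4603, -0.0872, 0.2396]
orientation: [1.0, 0.024, 0.0, -0.0]
wrist_force: [0.8, -0.7, -0.6]
opening: 0.0
2.5333 [ 0.46031239 -0.08718653  0.23955356] 4.035104888098584e-05
[[ 0.999  0.048  0.001]
 [ 0.048 -0.999  0.   ]
 [ 0.001 -0.    -1.   ]]
```

View pics/top2.png

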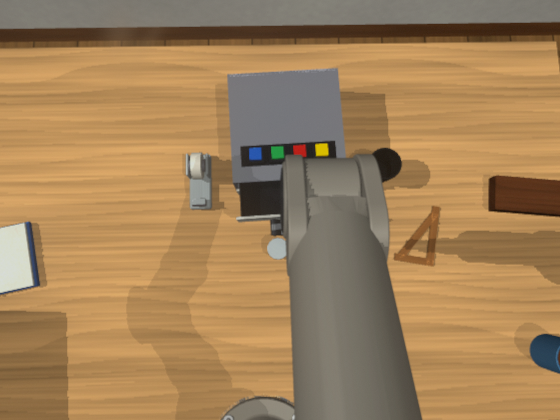

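View pics/scene2.png

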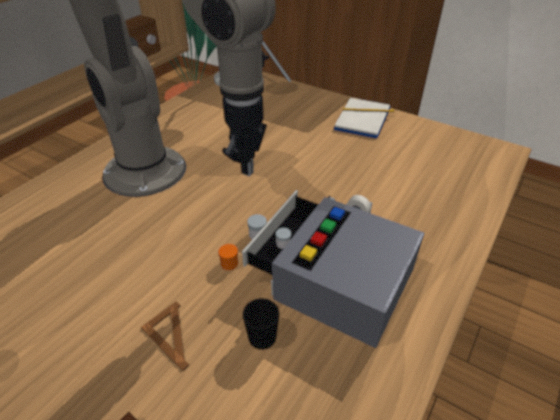

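The arm is clear of everything: the closed gripper at scene (247,165) hangs in front of the tray panel. Descending now.

```bash
python3 -m pendant '[{"dx":0,"dy":0,"dz":40,"rx":0,"ry":0,"rz":0,"fingers":0},{"dx":0,"dy":0,"dz":80,"rx":0,"ry":0,"rz":0,"fingers":0},{"dx":0,"dy":0,"dz":115,"rx":0,"ry":0,"rz":0,"fingers":0},{"dx":0,"dy":0,"dz":140,"rx":0,"ry":0,"rz":0,"fingers":0},{"dx":0,"dy":0,"dz":150,"rx":0,"ry":0,"rz":0,"fingers":0},{"dx":0,"dy":0,"dz":150,"rx":0,"ry":0,"rz":0,"fingers":0},{"dx":0,"dy":0,"dz":150,"rx":0,"ry":0,"rz":0,"fingers":0}]'
python3 - <<'E'
from h import *
snap("scene","pics/scene3.png",(180,100,430,320),3)
E
```

```text
clock: 3.22
eef_pos: [0.4599, -0.0903, 0.0898]
orientation: [1.0, 0.021, 0.0, 0.0]
wrist_force: [0.5, -0.6, 0.2]
opening: -0.0001
```

View pics/scene3.png

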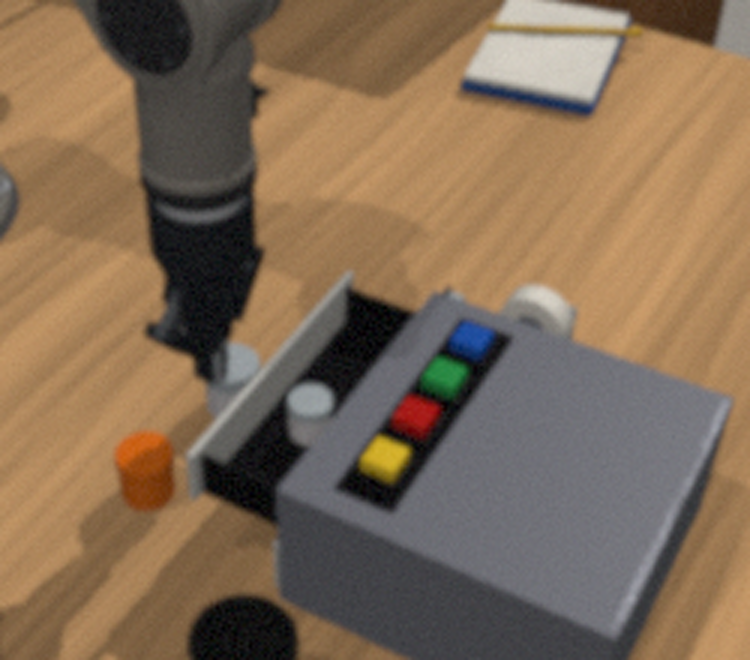

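```bash
python3 -m pendant '[{"dx":12,"dy":0,"dz":0,"rx":0,"ry":0,"rz":0,"fingers":0},{"dx":22,"dy":0,"dz":0,"rx":0,"ry":0,"rz":0,"fingers":0},{"dx":26,"dy":0,"dz":0,"rx":0,"ry":0,"rz":0,"fingers":0},{"dx":28,"dy":0,"dz":0,"rx":0,"ry":0,"rz":0,"fingers":0},{"dx":30,"dy":0,"dz":0,"rx":0,"ry":0,"rz":0,"fingers":0},{"dx":32,"dy":0,"dz":0,"rx":0,"ry":0,"rz":0,"fingers":0},{"dx":34,"dy":0,"dz":0,"rx":0,"ry":0,"rz":0,"fingers":0},{"dx":36,"dy":0,"dz":0,"rx":0,"ry":0,"rz":0,"fingers":0},{"dx":38,"dy":0,"dz":0,"rx":0,"ry":0,"rz":0,"fingers":0},{"dx":40,"dy":0,"dz":0,"rx":0,"ry":0,"rz":0,"fingers":0},{"dx":42,"dy":0,"dz":0,"rx":0,"ry":0,"rz":0,"fingers":0},{"dx":44,"dy":0,"dz":0,"rx":0,"ry":0,"rz":0,"fingers":0},{"dx":46,"dy":0,"dz":0,"rx":0,"ry":0,"rz":0,"fingers":0},{"dx":48,"dy":0,"dz":0,"rx":0,"ry":0,"rz":0,"fingers":0},{"dx":50,"dy":0,"dz":0,"rx":0,"ry":0,"rz":0,"fingers":0}]'
python3 - <<'E'
from h import *
snap("scene","pics/scene4.png",(180,100,430,320),3)
E
```

```text
clock: 4.52
eef_pos: [0.5097, -0.0871, 0.0892]
orientation: [1.0, 0.021, -0.0, -0.0]
wrist_force: [-2.0, -0.9, 0.3]
opening: -0.0001
```

View pics/scene4.png

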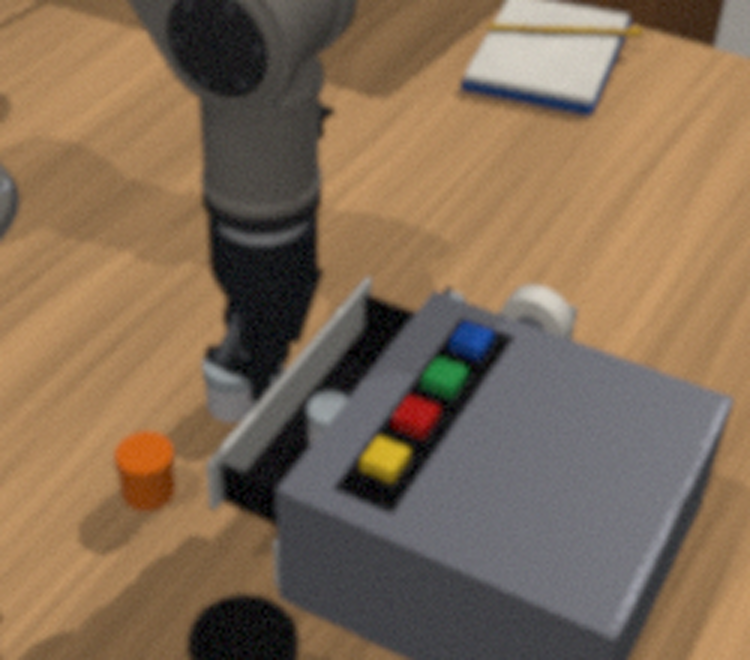

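The tray is moving with about 2 N, and the canister is upright at crop (328,415). I'll keep pushing.

```bash
python3 -m pendant '[{"dx":2,"dy":0,"dz":0,"rx":0,"ry":0,"rz":0,"fingers":0},{"dx":4,"dy":0,"dz":0,"rx":0,"ry":0,"rz":0,"fingers":0},{"dx":6,"dy":0,"dz":0,"rx":0,"ry":0,"rz":0,"fingers":0},{"dx":9,"dy":0,"dz":0,"rx":0,"ry":0,"rz":0,"fingers":0},{"dx":12,"dy":0,"dz":0,"rx":0,"ry":0,"rz":0,"fingers":0},{"dx":15,"dy":0,"dz":0,"rx":0,"ry":0,"rz":0,"fingers":0},{"dx":18,"dy":0,"dz":0,"rx":0,"ry":0,"rz":0,"fingers":0},{"dx":21,"dy":0,"dz":0,"rx":0,"ry":0,"rz":0,"fingers":0},{"dx":24,"dy":0,"dz":0,"rx":0,"ry":0,"rz":0,"fingers":0},{"dx":27,"dy":0,"dz":0,"rx":0,"ry":0,"rz":0,"fingers":0},{"dx":30,"dy":0,"dz":0,"rx":0,"ry":0,"rz":0,"fingers":0},{"dx":33,"dy":0,"dz":0,"rx":0,"ry":0,"rz":0,"fingers":0},{"dx":36,"dy":0,"dz":0,"rx":0,"ry":0,"rz":0,"fingers":0},{"dx":39,"dy":0,"dz":0,"rx":0,"ry":0,"rz":0,"fingers":0},{"dx":41,"dy":0,"dz":0,"rx":0,"ry":0,"rz":0,"fingers":0},{"dx":43,"dy":0,"dz":0,"rx":0,"ry":0,"rz":0,"fingers":0},{"dx":45,"dy":0,"dz":0,"rx":0,"ry":0,"rz":0,"fingers":0}]'
python3 - <<'E'
from h import *
snap("scene","pics/scene5.png",(180,100,430,320),3)
E
```

```text
clock: 5.98
eef_pos: [0.5548, -0.0851, 0.0893]
orientation: [1.0, 0.021, 0.0, -0.0]
wrist_force: [-1.5, 1.6, -1.0]
opening: -0.0001
```

View pics/scene5.png

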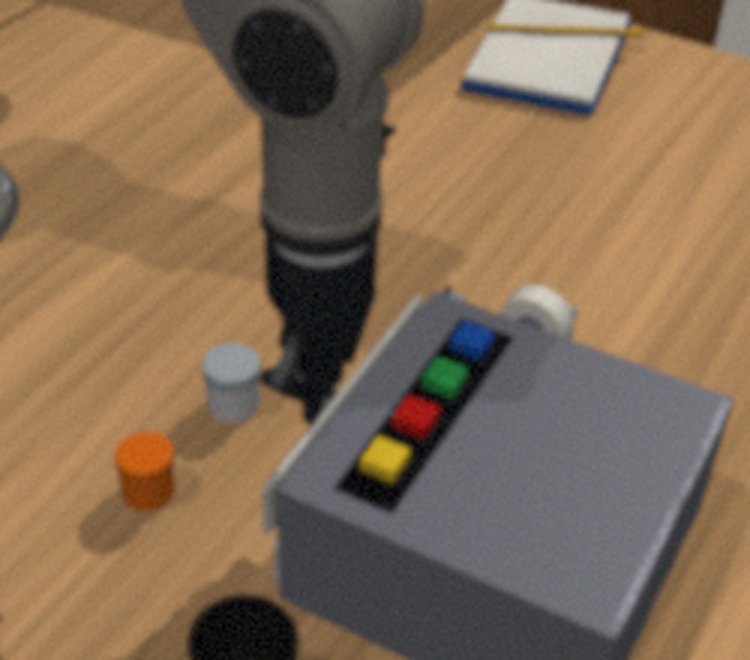

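The gap left is a few mm. I'll continue in 1.5 mm steps until the force shows the stop.

```bash
python3 -m pendant '[{"dx":1.5,"dy":0,"dz":0,"rx":0,"ry":0,"rz":0,"fingers":0},{"dx":3,"dy":0,"dz":0,"rx":0,"ry":0,"rz":0,"fingers":0},{"dx":4.5,"dy":0,"dz":0,"rx":0,"ry":0,"rz":0,"fingers":0},{"dx":6,"dy":0,"dz":0,"rx":0,"ry":0,"rz":0,"fingers":0},{"dx":7.5,"dy":0,"dz":0,"rx":0,"ry":0,"rz":0,"fingers":0},{"dx":7.5,"dy":0,"dz":0,"rx":0,"ry":0,"rz":0,"fingers":0}]'
```

```text
clock: 6.53
eef_pos: [0.5626, -0.085, 0.0894]
orientation: [1.0, 0.021, 0.0, 0.0]
wrist_force: [-0.9, 0.2, 0.6]
opening: 0.0003
```

```bash
python3 -m pendant '[{"dx":1.5,"dy":0,"dz":0,"rx":0,"ry":0,"rz":0,"fingers":0},{"dx":3,"dy":0,"dz":0,"rx":0,"ry":0,"rz":0,"fingers":0},{"dx":3,"dy":0,"dz":0,"rx":0,"ry":0,"rz":0,"fingers":0}]'
python3 - <<'E'
from h import *
snap("scene","pics/scene6.png",(180,100,430,320),3)
E
```

```text
clock: 6.78
eef_pos: [0.5626, -0.085, 0.089]
orientation: [1.0, 0.021, -0.003, 0.0]
wrist_force: [-8.8, -0.2, 6.2]
opening: 0.0001
```

View pics/scene6.png

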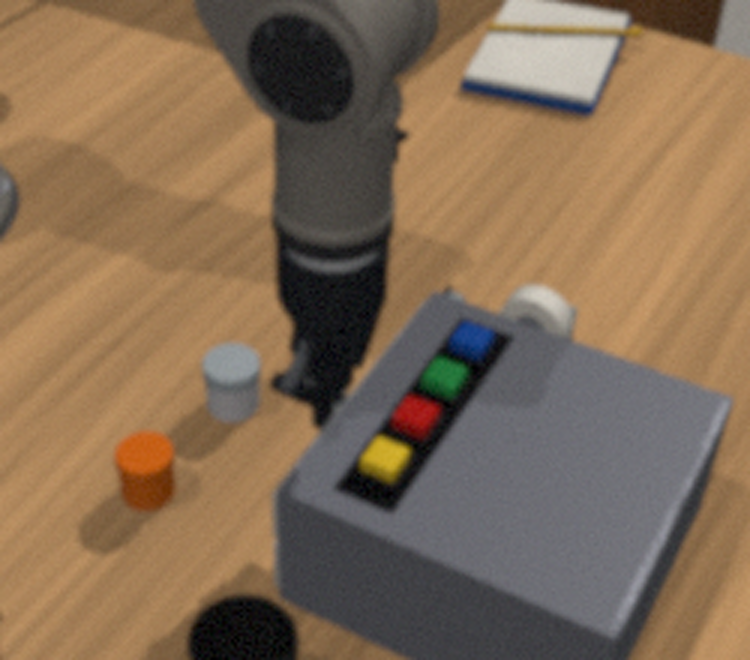

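Hard stop reached: the position holds at 0.5626 while the force rises to 9 N, and the panel is flush in the picture. Backing off and going up.

```bash
python3 -m pendant '[{"dx":0,"dy":0,"dz":0,"rx":0,"ry":0,"rz":0,"fingers":0},{"dx":0,"dy":0,"dz":0,"rx":0,"ry":0,"rz":0,"fingers":0},{"dx":-5,"dy":0,"dz":0,"rx":0,"ry":0,"rz":0,"fingers":0},{"dx":-15,"dy":0,"dz":0,"rx":0,"ry":0,"rz":0,"fingers":0},{"dx":-30,"dy":0,"dz":0,"rx":0,"ry":0,"rz":0,"fingers":0},{"dx":-30,"dy":0,"dz":-30,"rx":0,"ry":0,"rz":0,"fingers":0},{"dx":-30,"dy":0,"dz":-60,"rx":0,"ry":0,"rz":0,"fingers":0},{"dx":-30,"dy":0,"dz":-90,"rx":0,"ry":0,"rz":0,"fingers":0},{"dx":-30,"dy":0,"dz":-110,"rx":0,"ry":0,"rz":0,"fingers":0},{"dx":-30,"dy":0,"dz":-110,"rx":0,"ry":0,"rz":0,"fingers":0},{"dx":-30,"dy":0,"dz":-110,"rx":0,"ry":0,"rz":0,"fingers":0}]'
python3 - <<'E'
from fit import *
s=env.state(); R=Ro.from_quat(s["orientation"]).as_matrix(); print(s["eef_pos"],s["wrist_force"],R.round(3))
for k,p in dict(yellow=(.6368,-.1353),blue=(.6308,.0026),red=(.6348,-.0893)).items():
    print(k,(R.T@(np.array([*p,s["eef_pos"][2]])-s["eef_pos"])*1000).round(1))
snap("scene","pics/scene7.png",(180,100,430,320),3)
snap("top","pics/top7.png")
E
```

```text
clock: 7.75
eef_pos: [0.5357, -0.0864, 0.2006]
orientation: [1.0, 0.021, 0.002, 0.0]
wrist_force: [0.0, 0.2, -0.9]
opening: -0.0001
[ 0.53573441 -0.08636927  0.20056942] [ 0.00401308  0.23139225 -0.92958734] [[ 0.999  0.042  0.004]
 [ 0.042 -0.999 -0.001]
 [ 0.004  0.001 -1.   ]]
yellow [98.9 53.2  0.4]
blue [ 98.8 -84.9   0.3]
red [98.9  7.1  0.4]
```

View pics/scene7.png

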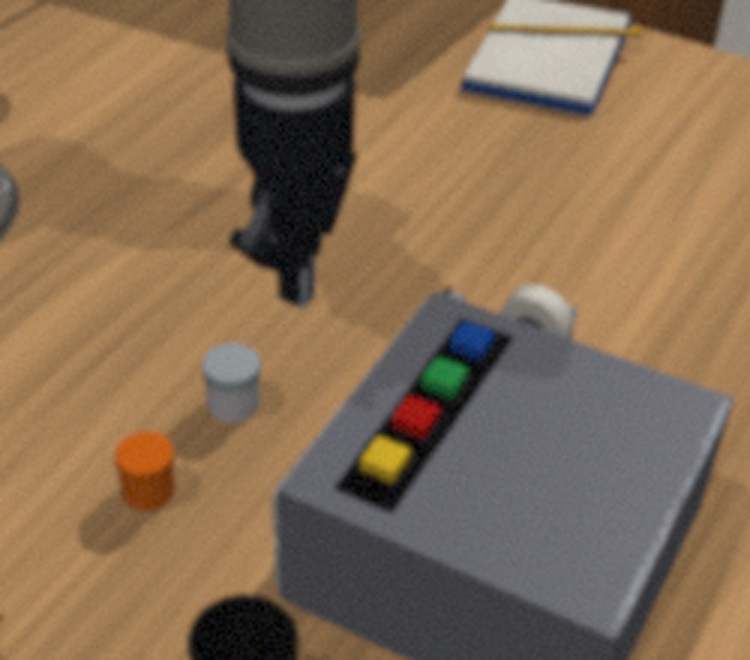

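View pics/top7.png

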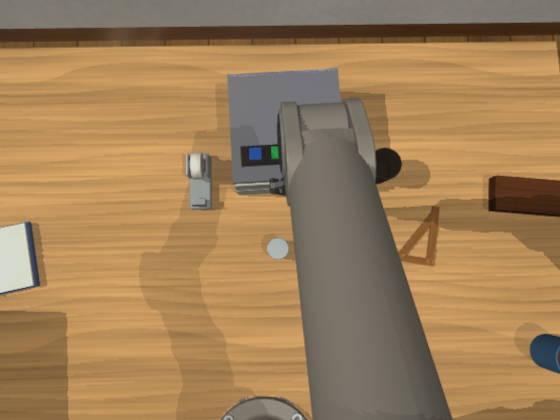

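The tray is flush: the panel is gone from the scene view and only a thin line shows in the top view. The contact point also matches local x = -126. Now I hover over yellow.

```bash
python3 -m pendant '[{"dx":33,"dy":18,"dz":0,"rx":0,"ry":0,"rz":0,"fingers":0},{"dx":66,"dy":36,"dz":0,"rx":0,"ry":0,"rz":0,"fingers":0},{"dx":90,"dy":48,"dz":0,"rx":0,"ry":0,"rz":0,"fingers":0},{"dx":99,"dy":53,"dz":10,"rx":0,"ry":0,"rz":0,"fingers":0},{"dx":99,"dy":53,"dz":25,"rx":0,"ry":0,"rz":0,"fingers":0},{"dx":99,"dy":53,"dz":38,"rx":0,"ry":0,"rz":0,"fingers":0},{"dx":99,"dy":53,"dz":40,"rx":0,"ry":0,"rz":0,"fingers":0},{"dx":99,"dy":53,"dz":40,"rx":0,"ry":0,"rz":0,"fingers":0},{"dx":99,"dy":53,"dz":40,"rx":0,"ry":0,"rz":0,"fingers":0}]'
python3 - <<'E'
from h import *
s=env.state(); print(s["eef_pos"])
snap("scene","pics/scene8.png",(180,100,430,320),3)
E
```

```text
clock: 8.6
eef_pos: [0.6358, -0.1344, 0.1591]
orientation: [1.0, 0.022, -0.0, -0.0]
wrist_force: [-0.3, -0.3, -0.3]
opening: -0.0
[ 0.63583681 -0.13440792  0.15913568]
```

View pics/scene8.png

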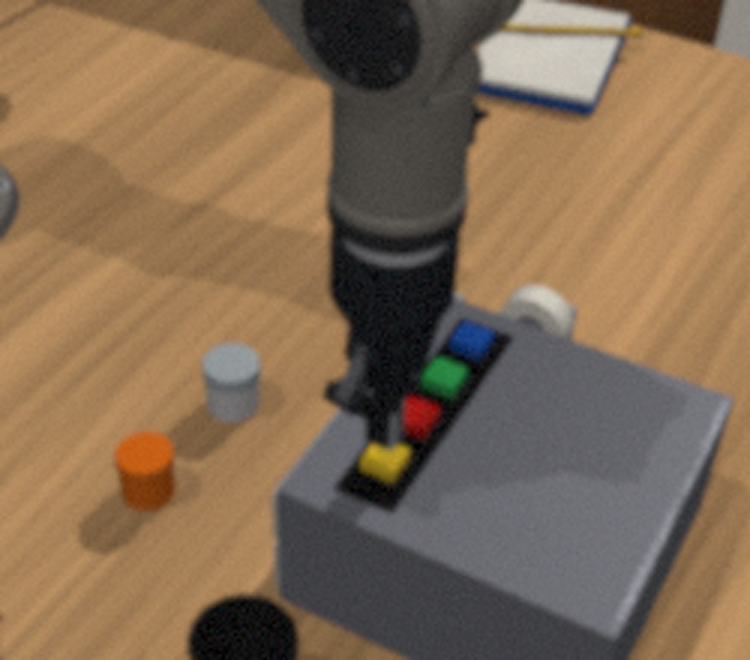

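The tip sits over yellow at crop (385,445), clear of red. Pressing in small steps.

```bash
python3 -m pendant '[{"dx":0,"dy":0,"dz":5,"rx":0,"ry":0,"rz":0,"fingers":0},{"dx":0,"dy":0,"dz":9,"rx":0,"ry":0,"rz":0,"fingers":0},{"dx":0,"dy":0,"dz":12,"rx":0,"ry":0,"rz":0,"fingers":0},{"dx":0,"dy":0,"dz":14,"rx":0,"ry":0,"rz":0,"fingers":0},{"dx":0,"dy":0,"dz":16,"rx":0,"ry":0,"rz":0,"fingers":0},{"dx":0,"dy":0,"dz":18,"rx":0,"ry":0,"rz":0,"fingers":0},{"dx":0,"dy":0,"dz":20,"rx":0,"ry":0,"rz":0,"fingers":0},{"dx":0,"dy":0,"dz":22,"rx":0,"ry":0,"rz":0,"fingers":0},{"dx":0,"dy":0,"dz":23,"rx":0,"ry":0,"rz":0,"fingers":0},{"dx":0,"dy":0,"dz":23,"rx":0,"ry":0,"rz":0,"fingers":0}]'
```

```text
clock: 9.48
eef_pos: [0.6362, -0.1348, 0.138]
orientation: [1.0, 0.021, -0.0, 0.0]
wrist_force: [-6.7, 1.1, 14.8]
opening: -0.0
```

Hard stop at TCP z 0.138 (tip 130) with 15 N, so yellow should be fully down. I'll lift and traverse to blue at a safe height.

```bash
python3 -m pendant '[{"dx":0,"dy":0,"dz":0,"rx":0,"ry":0,"rz":0,"fingers":0},{"dx":0,"dy":0,"dz":-10,"rx":0,"ry":0,"rz":0,"fingers":0},{"dx":0,"dy":0,"dz":-30,"rx":0,"ry":0,"rz":0,"fingers":0},{"dx":0,"dy":0,"dz":-48,"rx":0,"ry":0,"rz":0,"fingers":0},{"dx":0,"dy":-30,"dz":-48,"rx":0,"ry":0,"rz":0,"fingers":0},{"dx":0,"dy":-65,"dz":-48,"rx":0,"ry":0,"rz":0,"fingers":0},{"dx":0,"dy":-100,"dz":-48,"rx":0,"ry":0,"rz":0,"fingers":0},{"dx":0,"dy":-128,"dz":-48,"rx":0,"ry":0,"rz":0,"fingers":0},{"dx":0,"dy":-138,"dz":-48,"rx":0,"ry":0,"rz":0,"fingers":0},{"dx":0,"dy":-138,"dz":-35,"rx":0,"ry":0,"rz":0,"fingers":0},{"dx":0,"dy":-138,"dz":-23,"rx":0,"ry":0,"rz":0,"fingers":0},{"dx":0,"dy":-138,"dz":-23,"rx":0,"ry":0,"rz":0,"fingers":0},{"dx":0,"dy":-138,"dz":-23,"rx":0,"ry":0,"rz":0,"fingers":0}]'
python3 - <<'E'
from h import *
snap("scene","pics/scene9.png",(180,100,430,320),3)
snap("top","pics/top9.png",(200,60,420,260),3)
E
```

```text
clock: 10.57
eef_pos: [0.6294, 0.0001, 0.1574]
orientation: [1.0, 0.02, -0.002, 0.001]
wrist_force: [-0.1, -0.7, 0.4]
opening: 0.0002
```

View pics/scene9.png

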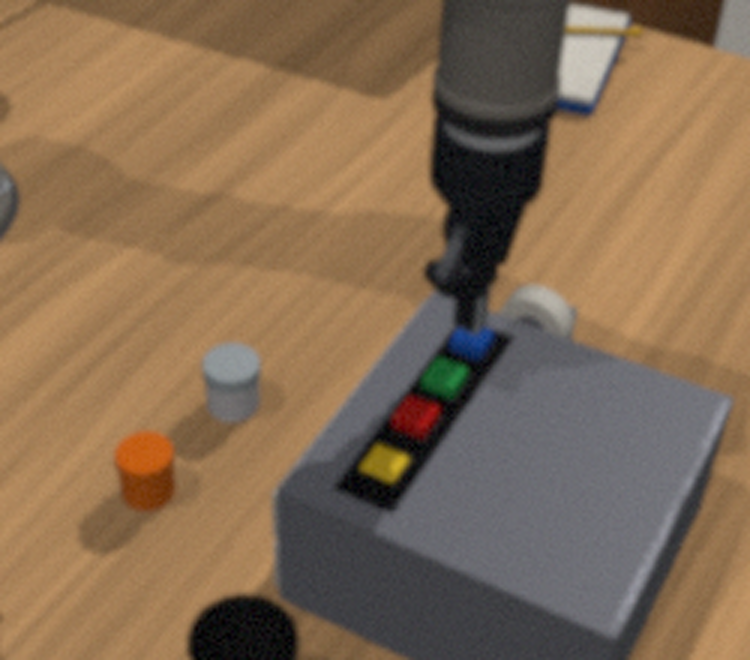

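View pics/top9.png

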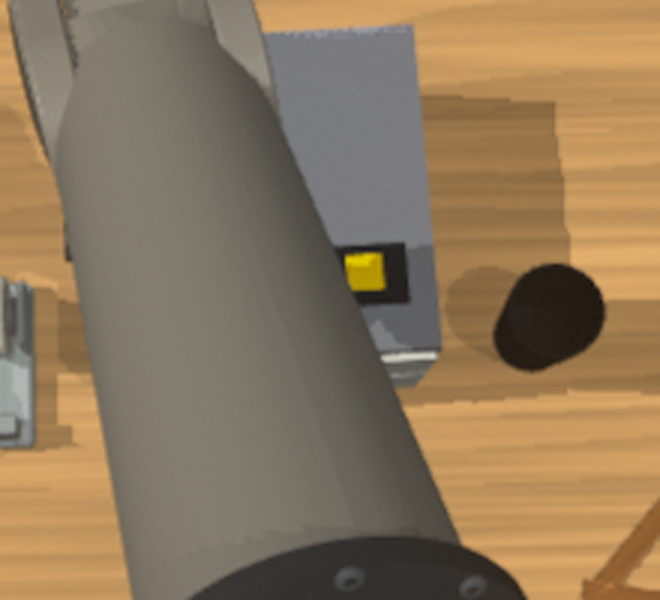

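Yellow is visibly low, the other three are up, and the tip is over blue at crop (470,330). Pressing blue.

```bash
python3 -m pendant '[{"dx":0,"dy":0,"dz":5,"rx":0,"ry":0,"rz":0,"fingers":0},{"dx":0,"dy":0,"dz":9,"rx":0,"ry":0,"rz":0,"fingers":0},{"dx":0,"dy":0,"dz":11,"rx":0,"ry":0,"rz":0,"fingers":0},{"dx":0,"dy":0,"dz":13,"rx":0,"ry":0,"rz":0,"fingers":0},{"dx":0,"dy":0,"dz":15,"rx":0,"ry":0,"rz":0,"fingers":0},{"dx":0,"dy":0,"dz":17,"rx":0,"ry":0,"rz":0,"fingers":0},{"dx":0,"dy":0,"dz":19,"rx":0,"ry":0,"rz":0,"fingers":0},{"dx":0,"dy":0,"dz":21,"rx":0,"ry":0,"rz":0,"fingers":0},{"dx":0,"dy":0,"dz":23,"rx":0,"ry":0,"rz":0,"fingers":0},{"dx":0,"dy":0,"dz":23,"rx":0,"ry":0,"rz":0,"fingers":0},{"dx":0,"dy":0,"dz":23,"rx":0,"ry":0,"rz":0,"fingers":0}]'
```

```text
clock: 11.58
eef_pos: [0.6303, 0.0029, 0.138]
orientation: [1.0, 0.021, 0.0, 0.0]
wrist_force: [-6.5, -1.5, 14.6]
opening: -0.0
```

Blue bottomed at the same height and force. Lifting and going to red, +92 mm in tool y.

```bash
python3 -m pendant '[{"dx":0,"dy":0,"dz":-10,"rx":0,"ry":0,"rz":0,"fingers":0},{"dx":0,"dy":0,"dz":-30,"rx":0,"ry":0,"rz":0,"fingers":0},{"dx":0,"dy":0,"dz":-48,"rx":0,"ry":0,"rz":0,"fingers":0},{"dx":0,"dy":25,"dz":-48,"rx":0,"ry":0,"rz":0,"fingers":0},{"dx":0,"dy":55,"dz":-48,"rx":0,"ry":0,"rz":0,"fingers":0},{"dx":0,"dy":82,"dz":-48,"rx":0,"ry":0,"rz":0,"fingers":0},{"dx":0,"dy":92,"dz":-48,"rx":0,"ry":0,"rz":0,"fingers":0},{"dx":0,"dy":92,"dz":-48,"rx":0,"ry":0,"rz":0,"fingers":0},{"dx":0,"dy":92,"dz":-35,"rx":0,"ry":0,"rz":0,"fingers":0},{"dx":0,"dy":92,"dz":-23,"rx":0,"ry":0,"rz":0,"fingers":0},{"dx":0,"dy":92,"dz":-23,"rx":0,"ry":0,"rz":0,"fingers":0},{"dx":0,"dy":92,"dz":-23,"rx":0,"ry":0,"rz":0,"fingers":0}]'
python3 - <<'E'
from h import *
snap("scene","pics/scene10.png",(180,100,430,320),3)
E
```

```text
clock: 12.58
eef_pos: [0.6333, -0.0867, 0.1575]
orientation: [1.0, 0.023, -0.002, -0.001]
wrist_force: [0.8, 0.2, 0.9]
opening: 0.0001
```

View pics/scene10.png

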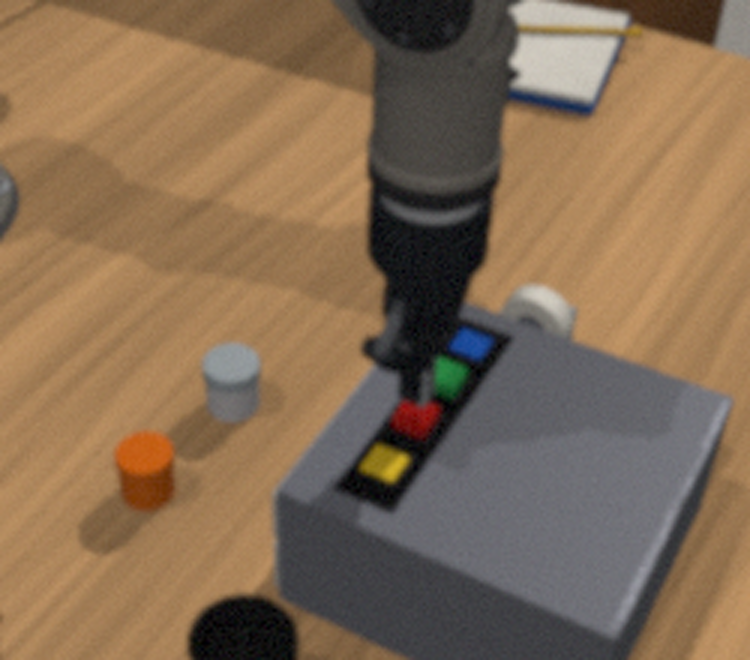

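Blue is low and green is still up; the tip is over red at crop (415,405). Pressing red.

```bash
python3 -m pendant '[{"dx":0,"dy":1,"dz":5,"rx":0,"ry":0,"rz":0,"fingers":0},{"dx":0,"dy":1,"dz":9,"rx":0,"ry":0,"rz":0,"fingers":0},{"dx":0,"dy":1,"dz":11,"rx":0,"ry":0,"rz":0,"fingers":0},{"dx":0,"dy":1,"dz":13,"rx":0,"ry":0,"rz":0,"fingers":0},{"dx":0,"dy":1,"dz":15,"rx":0,"ry":0,"rz":0,"fingers":0},{"dx":0,"dy":1,"dz":17,"rx":0,"ry":0,"rz":0,"fingers":0},{"dx":0,"dy":1,"dz":19,"rx":0,"ry":0,"rz":0,"fingers":0},{"dx":0,"dy":1,"dz":21,"rx":0,"ry":0,"rz":0,"fingers":0},{"dx":0,"dy":1,"dz":23,"rx":0,"ry":0,"rz":0,"fingers":0},{"dx":0,"dy":1,"dz":23,"rx":0,"ry":0,"rz":0,"fingers":0},{"dx":0,"dy":1,"dz":23,"rx":0,"ry":0,"rz":0,"fingers":0}]'
```

```text
clock: 13.55
eef_pos: [0.6344, -0.0898, 0.138]
orientation: [1.0, 0.021, 0.0, 0.0]
wrist_force: [-6.6, 1.0, 14.5]
opening: -0.0002
```

```bash
python3 -m pendant '[{"dx":0,"dy":1,"dz":-10,"rx":0,"ry":0,"rz":0,"fingers":0},{"dx":0,"dy":1,"dz":-40,"rx":0,"ry":0,"rz":0,"fingers":0},{"dx":0,"dy":1,"dz":-75,"rx":0,"ry":0,"rz":0,"fingers":0},{"dx":0,"dy":1,"dz":-105,"rx":0,"ry":0,"rz":0,"fingers":0},{"dx":-10,"dy":30,"dz":-110,"rx":0,"ry":0,"rz":0,"fingers":0},{"dx":-30,"dy":65,"dz":-110,"rx":0,"ry":0,"rz":0,"fingers":0},{"dx":-50,"dy":100,"dz":-110,"rx":0,"ry":0,"rz":0,"fingers":0},{"dx":-70,"dy":135,"dz":-110,"rx":0,"ry":0,"rz":0,"fingers":0},{"dx":-90,"dy":170,"dz":-110,"rx":0,"ry":0,"rz":0,"fingers":0},{"dx":-110,"dy":205,"dz":-110,"rx":0,"ry":0,"rz":0,"fingers":0},{"dx":-120,"dy":240,"dz":-110,"rx":0,"ry":0,"rz":0,"fingers":0},{"dx":-130,"dy":275,"dz":-110,"rx":0,"ry":0,"rz":0,"fingers":0},{"dx":-140,"dy":310,"dz":-110,"rx":0,"ry":0,"rz":0,"fingers":0},{"dx":-140,"dy":310,"dz":-110,"rx":0,"ry":0,"rz":0,"fingers":0},{"dx":-140,"dy":310,"dz":-110,"rx":0,"ry":0,"rz":0,"fingers":0}]'
python3 - <<'E'
from h import *
snap("scene","pics/scene11.png",(150,100,430,320),2.7)
snap("top","pics/top11.png",(180,60,450,275),2.9)
E
```

```text
clock: 14.8
eef_pos: [0.5061, -0.4087, 0.246]
orientation: [1.0, 0.019, -0.0, 0.001]
wrist_force: [0.1, 0.4, -0.1]
opening: 0.0
```

View pics/scene11.png

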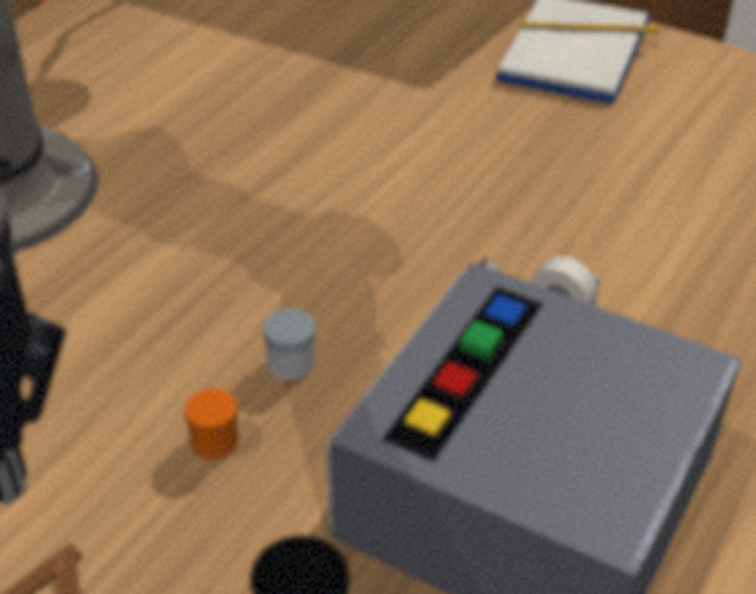

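View pics/top11.png

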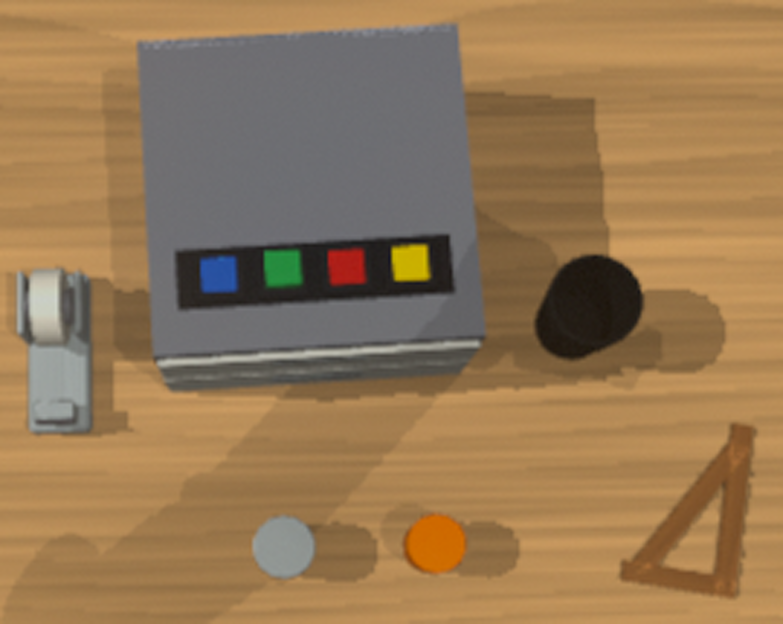

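The tray front is flush. Yellow, blue and red are low and green is up, and the cup, dispenser and set square are where they were. The arm is clear, so I'm handing in.

Run:
```python
from h import *
print(env.state()["wrist_force"].round(1)); print(order.job_done())
```

```text
[-0.1  0.2  0.3]
the job is handed in; nothing more can be done
None
```

The drawer unit is shut and locked, and I handed the job in with the arm clear, the last reading before that being 14.8 s of the 50 s. I couldn't see the canister at the end; no verdict is reported on hand-in.

- **Tray:** I pushed it home slowly with the closed fingertips on its front panel. At the end it stopped moving while the force rose from about 1 to 9 N. Its position matched the home position to about 1 mm, and both cameras show the panel flush.
- **Keys:** I pressed yellow, then blue, then red. Each one stopped with the fingertips 130 mm above the desk, at about 15 N. The last scene picture shows those three low and green still up.
- **Other objects:** The cup, tape dispenser, set square and the two look-alike canisters looked unmoved by eye; I didn't measure them again.
- **Canister:** It was upright in the last picture where it showed, partway through the push. Once the tray was shut the unit's top hid it. I never touched it, and there was no sign of it tipping.
- **Failed or disagreed:** My first move was refused because its rows were incomplete, and nothing moved. The two cameras differed by about 2 to 3 mm and 0.01 rad on the unit's pose, which was within the room I had.

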